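Find the hidden battery-door release of the upturned bench scale and open the door

TASK

The bench scale lies face down for a battery change. Feel across the three identical flush plates in front of its battery door for the one that gives, press that one with a fingertip so that the door springs ajar, then push the door right back with the finger until it stays wide open past upright. It is all touching and pushing: do not strain the door or the panel with a hard push, and do not pick up, shift or knock over the fresh batteries standing beside the scale.

Things in the scene. Friction and masses are not known exactly. Their poses are not given: they have to be found in the camera images.
- scale: Grey bench scale lying face down, fixed, 294 x 230 mm; its flat underside faces up, 72 mm above the table. Origin: centre of its footprint on the table; z up, x from its side near the robot to its far side, y to its left. Four rubber feet, 26 across, stand 8 mm above the panel at x +-86, y +-118 mm. The shell's walls are at x +-108, y +-144 mm.
- plate_left (a point): Centre of the top of the left of three identical flush grey plates in a row in front of the battery door, each 34 (x) by 46 (y) mm with 1 mm seams, level with the panel, 56 mm apart along y. One of the three is the sprung release, which one differs each time; the other two are rigid screw covers. Axes as the scale.
- plate_middle (a point): Centre of the top of the middle plate (scale frame x -61, y 0, z 72 mm).
- plate_right (a point): Centre of the top of the right plate.
- release (a joint): Rocking angle (rad) of the release plate: 0 flush, 0.2 fully pressed; springs back by itself. It is hinged 25 mm beyond its middle, on the door side: its middle goes down 5 mm, its near edge 9 mm. Under a flat fingertip 20 mm wide at its middle it starts to give at 2 N, frees the door at about 2.5 mm and 4 N and is fully down at 3.5 mm and 5 to 6 N; harder towards the door.
- door_hinge (a point): Middle of the battery door's hinge line, which runs along the scale's y at x +50, z 70 mm in its frame. The door, 80 (x) by 170 (y) by 3 mm, lies flush in the panel between the plates and this line, and swings up and away from the robot.
- door_leaf (a joint): Opening angle of the battery door (rad): 0 shut and caught; about 1.0 once freed (two spring legs lift it and it rests on them); 1.57 upright; 1.92 leaning back on its stop. Light (50 g), turns easily with slight damping; past upright it stays back by its own weight, falling slowly to the stop.
- door_edge (a point): Middle of the battery door's free edge, 83 mm from the hinge line; it moves with the door (level with the panel when shut, about 140 mm above the table when ajar).
- cell_1: Fresh battery, loose, a standing cylinder 26 mm across and 50 high, beside the right end of the scale; origin at the middle of its foot.
- cell_2: Fresh battery like cell_1.
- cell_3: Fresh battery like cell_1.
- cell_4: Fresh battery like cell_1.

How it is judged:
On the way, in this order (a step that is already met when the one before it is completed fails the run):
1. the release plate is pressed and the door springs ajar (value of joint release above 0.1 rad and value of joint door_leaf above 0.05 rad).
2. the door is pushed back past upright (value of joint door_leaf above 1.68 rad), for 0.2 s.
At the end, for the whole second after the job is handed in: The battery door stands open past upright (more than 1.68 rad) and no longer swings, the release plate has sprung back (under 0.05 rad), and each fresh battery is within 20 mm of where it stood (value of joint door_leaf above 1.68 rad and velocity of joint door_leaf below 0.3 rad/s and value of joint release below 0.05 rad and distance of each of cell_1, cell_2, cell_3, cell_4 from where it was at the start of the episode below 0.02 m); the robot touches nothing.
It fails at once if a fresh battery is knocked, moved or lifted (20 mm, or tipped by 0.3 rad) (distance of any of cell_1, cell_2, cell_3, cell_4 from where it was at the start of the episode above 0.02 m or angle between any of cell_1, cell_2, cell_3, cell_4's own z axis and vertical above 0.3 rad).
It fails at once if the door or the panel round it is strained with more than 50 N (contact force between the fingers and scale above 50 N).
It also fails if it takes over 42 s, if anything falls off the work surface, if the arm or the gripper's body presses on something with over 40 N, if the wrist force passes 120 N, or if a joint passes its speed limit or range.

ROBOT

A 6-joint arm with a two-finger parallel gripper is mounted at the origin on the work surface; the furniture and walls round the work are solid. World frame = base frame: x ahead of the robot, y to its left, z up, the work surface at z = 0. Lengths are in m, angles in rad, forces in N, time in s.
With the tool pointing down it reaches from about 0.35 to 0.85 m from the base axis. Payload 8.1 kg.
Tool frame: the origin (TCP) lies at the centre of the arm's flange, where the gripper is bolted on; the fingertips stand 186 mm ahead of it and the grasp point (between the pads) lies 167 mm ahead of it (robot.grasp_offset is the distance from the TCP to the grasp point, in m); z points along the fingers, y is the line along which they close (so a half turn about z gives the same grasp; the last joint's range is limited). The gripper opens to 93 mm and grips with 3 to 60 N. Pads are 15 mm wide; open, the fingers measure 128 mm over their backs; the gripper's body (75 mm by 188 mm) begins 65 mm behind the grasp point.
Start: joints at [1.252, 0.13, 1.488, -0, 1.523, -0.085], TCP at [0.139, 0.584, 0.405] pointing down, gripper open.
Joint ranges: [-2.96, 2.96], [-0.89, 2.26], [0.02, 2.5], [-1.34, 4.48], [0, 2.73], [-2.66, 2.66]. Speed limits (rad/s): [2.39, 2.39, 2.79, 3.14, 3.14, 3.14].

INTERFACE

Orientations are given as a rotation vector (axis times angle).
In Python, from plant import robot gives the robot as it stands.
- The arm moves only by the tool drive_tool, never from a script. Its argument "moves" is one flat list of numbers, 7 for each row, row after row: the finger opening in mm, from 0 to 93, then the shift along the tool's x, y, z in mm, then the turn, a rotation vector about the tool's x, y, z in degrees. A call has 1 to 8 rows; each row shifts and turns the commanded pose from where the row before left it, along the tool's axes as they then stand; what a row does not reach is not made up. A row lasts 1/10 s, in which the tool goes at most 50 mm and 8.59 degrees, less where a joint would pass 70% of its speed; a pose out of reach is approached as far as the arm can. A call is refused whole if a number of a shift passes 50 or a number of a turn 8.59, either way. A call with a gripper value outside its range is refused whole. The fingers move at their own pace and stop on an object; "grip_force" is the grip in N (left out, the last holds). Time passes only in rows, so rows that do not move let the fingers close. It gives the time, the measured TCP pose, the force, the opening and the grip force at its end, in the units of the state.
- robot.read_state(): the state, without advancing time (a new reading comes with each control period).
- robot.read_camera(name): name is "scene" or "top"; returns a dict with "color" (384x512x3 uint8, red, green, blue), "depth" (384x512 float32, m along the optical axis (not along the pixel's ray), 0 where there is no reading), "mtx" (3x3 intrinsics, pixels), "R" (3x3) and "t" (3): a world point X has camera coordinates R X + t. Camera axes: x right, y down, z forward; pixel columns grow to the right and rows downward; lengths in m; the calibration is good to about 2 mm. A picture is of the moment at which its call begins.
- robot.close_job(): hands the job in; it is judged then, once.
The state is a dict: "t": time; "q": joint angles; "dq": joint speeds; "joint_torque": joint torques, N m; "tool_pos": TCP position; "orientation": TCP orientation; "force": force on the tool from outside, world axes, zero at the start; "wrist_torque": the same for the moment, N m; "opening": finger opening in m; "gripper_force": force on a finger pad.
Only numpy, scipy, OpenCV 4.12 (cv2) and the standard library are available. Lean on these libraries where they do the work, as an engineer would, in place of code of your own. Each camera call takes 0.05 s, during which the arm holds its last target. There are 200 camera calls.

## Working session

There is one attempt and no reset: what is moved stays moved. The work goes in short steps, Python scripts to look and compute and a tool call to move; the robot and the scene stay as the last step left them, time stands still between calls to the robot, and variables do not carry over. Pictures are saved under pics/ and viewed, at most 10 in all, crops included, and the job is handed in when it is done.

Besides the shell and the picture viewer there is one more tool, called in YAML: its name, and indented under it one key for each argument. drive_tool: Moves the arm, as the interface text tells. Its arguments: {"type":"object","properties":{"moves":{"type":"array","items":{"type":"number"}},"grip_force":{"type":"number"}},"required":["moves"]}

```bash
mkdir -p pics; cat > h.py <<'E'
import numpy as np,cv2
from plant import robot
def cam(n):
    c=robot.read_camera(n); return c
def world(c,u,v,d=None):
    d=c["depth"][v,u] if d is None else d
    p=np.linalg.inv(c["mtx"])@np.array([u,v,1.0])*d
    return c["R"].T@(p-c["t"])
def cloud(c):
    h,w=c["depth"].shape; u,v=np.meshgrid(np.arange(w),np.arange(h))
    p=np.stack([u,v,np.ones_like(u)],-1)@np.linalg.inv(c["mtx"]).T*c["depth"][...,None]
    return (p-c["t"])@c["R"]
E
python3 - <<'E'
from h import *
for n in("top","scene"):
    c=cam(n); cv2.imwrite(f"pics/{n}0.png",c["color"][...,::-1]); np.savez(f"{n}0.npz",**c)
c=np.load("top0.npz");P=cloud(c);z=P[...,2]
m=((abs(z-.072)<.006)&(c["depth"]>0)).astype(np.uint8)
n,l,s,ce=cv2.connectedComponentsWithStats(m)
for i in np.argsort(-s[1:,4])[:3]+1:
    q=P[l==i]; r=cv2.minAreaRect((q[:,:2]*1000).astype(np.float32)); print(s[i],r,np.median(q[:,2]))
s=robot.read_state();print(s["t"],s["tool_pos"],s["orientation"],s["force"])
E
```

```text
[  180   138   169   141 15378] ((503.9000244140625, -59.47222900390625), (216.06954956054688, 288.40875244140625), 14.349146842956543) 0.07256491794759513
[ 42 114  38  61 203] ((613.6343383789062, 324.348876953125), (57.88924789428711, 140.01498413085938), 62.39235305786133) 0.07105723094903078
[369 120  81  66 199] ((580.6422729492188, -321.550048828125), (188.5623779296875, 87.1298599243164), 46.8516731262207) 0.07187552952695622
0.1 [0.13890294 0.58349696 0.40379676] [-3.66355637e-01 -3.11980824e+00  2.54335468e-03] [-0.37124211  0.10370292  0.66480875]
```

View pics/top0.png

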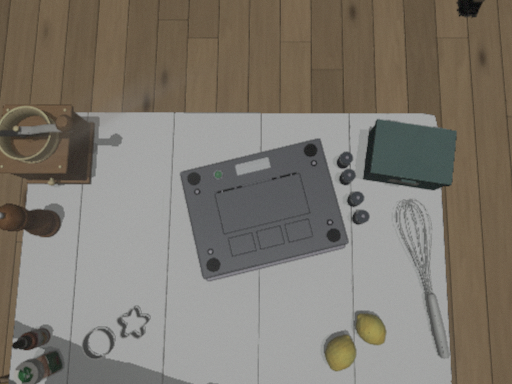

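View pics/scene0.png

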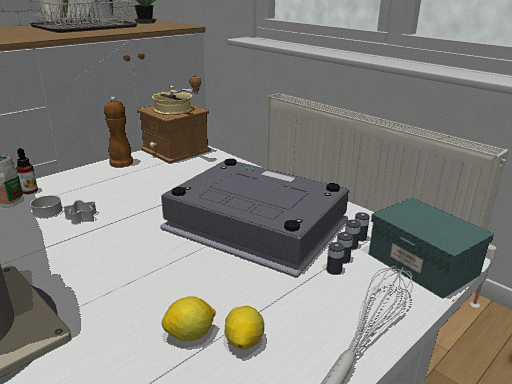

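```bash
cat >> h.py <<'E'
from scipy.spatial.transform import Rotation as Ro
TH=np.radians(14.35); C=np.array([.504,-.0595,0]); S=Ro.from_euler('z',TH).as_matrix()
def sw(x,y,z): return C+S@np.array([x,y,z])/1000
def rel(x,y,z):
    """tool-frame shift mm to bring fingertip to scale point (mm), and turn deg about tool axes"""
    s=robot.read_state(); R=Ro.from_rotvec(s["orientation"]).as_matrix()
    tip=s["tool_pos"]+R[:,2]*.186
    X=-S[:,0]; T=np.c_[X,np.cross([0,0,-1],X),[0,0,-1]]
    print("t",s["t"],"tip scale mm",(S.T@(tip-C)*1000).round(1),"shift",(R.T@(sw(x,y,z)-tip)*1000).round(1),"turn",np.degrees(Ro.from_matrix(R.T@T).as_rotvec()).round(2),"F",s["force"].round(2))
E
python3 - <<'E'
from h import *
c=np.load("top0.npz"); K,R,t=c["mtx"],c["R"],c["t"]
im=cv2.resize(c["color"][...,::-1],None,fx=4,fy=4,interpolation=cv2.INTER_CUBIC)
def px(p):
    q=K@(R@p+t); return ((q[:2]/q[2]+.5)*4).astype(int)
for cx,cy,a,b in [(-61,56,17,23),(-61,0,17,23),(-61,-56,17,23),(8.5,0,41.5,85)]:
    pts=np.array([px(sw(cx+i*a,cy+j*b,72)) for i,j in((1,1),(1,-1),(-1,-1),(-1,1))])
    cv2.polylines(im,[pts],True,(0,255,0),1)
for i in(1,-1):
  for j in(1,-1): cv2.circle(im,tuple(int(k) for k in px(sw(86*i,118*j,80))),4,(0,0,255),-1)
cv2.imwrite("pics/chk.png",im[540:1120,700:1420])
rel(-61,56,110)
E
```

```text
t 0.1 tip scale mm [-194.5  713.2  217.8] shift [-424.1 -519.3  108.6] turn [ -0.09  -0.03 -27.75] F [-0.37  0.1   0.66]
```

View pics/chk.png

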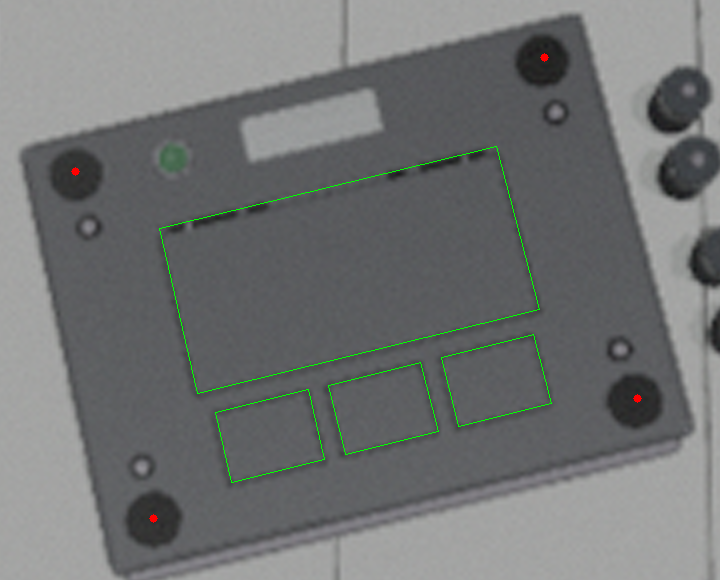

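The overlay lands on the plates, door and feet to about 1 mm. In the overlay picture the plates are at about (270,436), (383,408) and (497,380). Next I move above the left plate.

drive_tool:
  moves: [0,-26,-32,0,0,0,0,0,-26,-32,0,0,0,0,0,-26,-32,0,0,0,0,0,-26,-32,0,0,0,0,0,-26,-32,0,0,0,0,0,-26,-32,0,0,0,0,0,-26,-32,0,0,0,0,0,-26,-32,0,0,0,0]
  grip_force: 20

```text
t: 0.9
tool_pos: [0.2822, 0.2849, 0.4044]
orientation: [-0.366, -3.12, 0.0]
force: [1.6, 0.2, -0.7]
opening: 0.0332
gripper_force: 0.0
```

drive_tool:
  moves: [0,-26,-32,0,0,0,0,0,-26,-32,0,0,0,0,0,-26,-32,0,0,0,0,0,-26,-32,0,0,0,0,0,-26,-32,0,0,0,0,0,-26,-32,0,0,0,0,0,-26,-32,0,0,0,0,0,-26,-32,0,0,0,0]

```text
t: 1.7
tool_pos: [0.4253, -0.0125, 0.4045]
orientation: [-0.367, -3.12, -0.0]
force: [0.6, 0.2, -0.6]
opening: 0.0004
gripper_force: 0.0
```

drive_tool:
  moves: [0,0,0,15,0,0,-7,0,0,0,15,0,0,-7,0,0,0,15,0,0,-7,0,0,0,15,0,0,-6.7,0,0,0,15,0,0,0,0,0,0,0,0,0,0]

```text
t: 2.3
tool_pos: [0.424, -0.0106, 0.3272]
orientation: [0.39, -3.113, -0.002]
force: [-0.8, -0.2, 1.1]
opening: 0.0006
gripper_force: 0.0
```

```bash
python3 -c "
from h import *
rel(-61,56,80)
print(robot.read_state()['opening'])"
```

```text
t 2.3 tip scale mm [-66.2  67.5 141.2] shift [ -5.4 -11.6  61.2] turn [ 0.1  -0.24 -0.06] F [-0.75 -0.23  1.06]
0.0005567591831635516
```

drive_tool:
  moves: [0,-5.4,-11.6,15,0,0,0,0,0,0,20,0,0,0,0,0,0,20,0,0,0,0,0,0,8,0,0,0,0,0,0,0,0,0,0,0,0,0,0,0,0,0]

```text
t: 2.9
tool_pos: [0.4335, -0.0207, 0.2677]
orientation: [-0.391, 3.116, -0.0]
force: [0.4, -0.7, 0.1]
opening: 0.0007
gripper_force: 0.0
```

drive_tool:
  moves: [0,0,0,1,0,0,0,0,0,0,1,0,0,0,0,0,0,0,0,0,0,0,0,0,0,0,0,0]

```text
t: 3.3
tool_pos: [0.4332, -0.0207, 0.265]
orientation: [-0.391, 3.117, -0.0]
force: [-0.3, 1.4, 0.5]
opening: 0.0004
gripper_force: 0.0
```

drive_tool:
  moves: [0,0,0,1,0,0,0,0,0,0,0,0,0,0,0,0,0,0,0,0,0]

```text
t: 3.6
tool_pos: [0.4331, -0.0207, 0.2637]
orientation: [0.391, -3.117, -0.0]
force: [-0.2, -0.6, -0.8]
opening: 0.0004
gripper_force: 0.0
```

```bash
python3 -c "
from h import *
rel(-61,56,72)"
```

```text
t 3.6 tip scale mm [-59.1  55.2  77.7] shift [1.9 0.8 5.7] turn [ 0.   -0.01 -0.05] F [-0.17 -0.62 -0.82]
```

drive_tool:
  moves: [0,2,0.8,2,0,0,0,0,0,0,2,0,0,0,0,0,0,0,0,0,0,0,0,0,0,0,0,0]

```text
t: 4.0
tool_pos: [0.4309, -0.0204, 0.2596]
orientation: [0.391, -3.117, -0.0]
force: [-0.3, 0.0, -0.3]
opening: 0.0007
gripper_force: 0.0
```

drive_tool:
  moves: [0,0,0,1,0,0,0,0,0,0,0,0,0,0,0,0,0,0,0,0,0]

```text
t: 4.3
tool_pos: [0.431, -0.0204, 0.2587]
orientation: [0.391, -3.117, -0.0]
force: [-0.3, 0.6, 0.8]
opening: 0.0002
gripper_force: 0.0
```

drive_tool:
  moves: [0,0,0,1,0,0,0,0,0,0,0,0,0,0,0,0,0,0,0,0,0]

```text
t: 4.6
tool_pos: [0.4312, -0.0204, 0.2584]
orientation: [-0.391, 3.117, -0.0]
force: [-3.7, 0.2, 6.6]
opening: 0.0006
gripper_force: 3.2
```

Contact came at z≈0.2585, and the force rose at once to 6.6 N with no give, so the left plate is rigid. On to the middle plate.

drive_tool:
  moves: [0,0,0,-6,0,0,0,0,0,-28,0,0,0,0,0,0,-28,0,0,0,0,0,0,0,3,0,0,0,0,0,0,0,0,0,0,0,0,0,0,0,0,0]

```text
t: 5.2
tool_pos: [0.4446, -0.0741, 0.2605]
orientation: [0.391, -3.116, -0.001]
force: [-1.1, -0.8, 0.2]
opening: 0.0005
gripper_force: 0.0
```

```bash
python3 -c "
from h import *
rel(-61,0,72)"
```

```text
t 5.2 tip scale mm [-61.3   0.7  74.5] shift [-0.3 -0.7  2.5] turn [ 0.04 -0.04 -0.05] F [-1.07 -0.76  0.17]
```

drive_tool:
  moves: [0,0,0,1,0,0,0,0,0,0,0.5,0,0,0,0,0,0,0,0,0,0,0,0,0,0,0,0,0]

```text
t: 5.6
tool_pos: [0.4448, -0.0744, 0.2592]
orientation: [0.392, -3.117, -0.0]
force: [0.6, -1.0, -0.5]
opening: 0.0008
gripper_force: 0.0
```

drive_tool:
  moves: [0,0,0,1,0,0,0,0,0,0,0,0,0,0,0,0,0,0,0,0,0]

```text
t: 5.9
tool_pos: [0.4449, -0.0746, 0.2584]
orientation: [-0.391, 3.117, 0.0]
force: [0.9, 1.5, 2.8]
opening: 0.0006
gripper_force: 1.0
```

drive_tool:
  moves: [0,0,0,0.5,0,0,0,0,0,0,0,0,0,0,0,0,0,0,0,0,0]

```text
t: 6.2
tool_pos: [0.445, -0.0746, 0.2583]
orientation: [-0.391, 3.117, 0.0]
force: [-3.8, 1.5, 7.7]
opening: 0.0005
gripper_force: 3.7
```

The middle plate is rigid too (7.7 N without give). The right plate must be the release, so I check it.

drive_tool:
  moves: [0,0,0,-6,0,0,0,0,0,-28,0,0,0,0,0,0,-28,0,0,0,0,0,0,0,4,0,0,0,0,0,0,0,0,0,0,0,0,0,0,0,0,0]

```text
t: 6.8
tool_pos: [0.4583, -0.1284, 0.2593]
orientation: [0.391, -3.116, -0.001]
force: [0.2, 0.0, 0.7]
opening: 0.0007
gripper_force: 0.0
```

drive_tool:
  moves: [0,0,0,1,0,0,0,0,0,0,1,0,0,0,0,0,0,0,0,0,0,0,0,0,0,0,0,0]

```text
t: 7.2
tool_pos: [0.4587, -0.1286, 0.2578]
orientation: [-0.392, 3.117, 0.0]
force: [0.3, 0.5, 1.1]
opening: 0.0006
gripper_force: 0.7
```

drive_tool:
  moves: [0,0,0,1,0,0,0,0,0,0,0,0,0,0,0,0,0,0,0,0,0]

```text
t: 7.5
tool_pos: [0.4587, -0.1288, 0.2569]
orientation: [-0.391, 3.117, 0.0]
force: [-1.8, 2.1, 3.6]
opening: 0.0003
gripper_force: 1.8
```

```bash
python3 -c "
from h import *
rel(-61,-56,72)"
```

```text
t 7.5 tip scale mm [-61.  -55.9  70.9] shift [-0.  -0.1 -1.1] turn [ 0.01  0.01 -0.04] F [-1.84  2.11  3.6 ]
```

The right plate gives: 1.5 mm down at 3.6 N. I press on.

drive_tool:
  moves: [0,0,0,1,0,0,0,0,0,0,0.5,0,0,0,0,0,0,0,0,0,0,0,0,0,0,0,0,0]

```text
t: 7.9
tool_pos: [0.4587, -0.1289, 0.2553]
orientation: [0.391, -3.117, -0.0]
force: [-2.9, 2.1, 5.6]
opening: 0.0009
gripper_force: 3.0
```

drive_tool:
  moves: [0,0,0,0.7,0,0,0,0,0,0,0,0,0,0,0,0,0,0,0,0,0,0,0,0,0,0,0,0]

```text
t: 8.3
tool_pos: [0.4587, -0.1289, 0.255]
orientation: [0.391, -3.117, -0.0]
force: [-5.1, 3.1, 9.1]
opening: 0.0003
gripper_force: 4.7
```

```bash
python3 -c "
from h import *
for n in('scene',):
    c=cam(n); cv2.imwrite('pics/press.png',c['color'][130:300,130:400,::-1].repeat(2,0).repeat(2,1))
rel(-61,-56,115)"
```

```text
t 8.35 tip scale mm [-61.1 -56.   69. ] shift [ -0.1  -0.  -46. ] turn [ 0.01 -0.   -0.04] F [-3.99  2.78  8.76]
```

View pics/press.png

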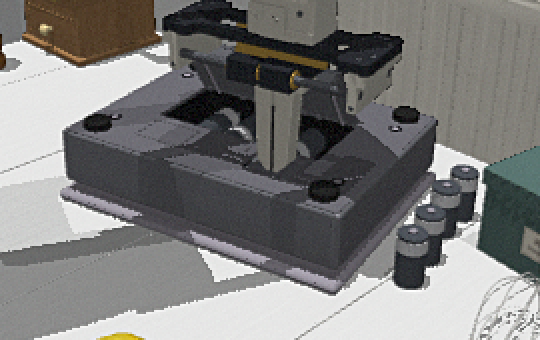

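The door has sprung up: the compartment shows dark at about (200,110), with the leaf behind the gripper. Now I lift the finger, centre it on the door and approach.

drive_tool:
  moves: [0,0,0,-15,0,0,0,0,0,0,-15,0,0,0,0,0,0,-16,0,0,0,0,0,25,0,0,0,0,0,0,25,0,0,0,0,0,-20,0,0,0,0,0,0,-20,0,0,0,0,0,0,0,0,0,0,0,0]

```text
t: 9.15
tool_pos: [0.4863, -0.0702, 0.3005]
orientation: [-0.393, 3.116, -0.001]
force: [-0.4, -0.5, 0.4]
opening: 0.0002
gripper_force: 0.0
```

drive_tool:
  moves: [0,-8,0,0,0,0,0,0,-8,0,0,0,0,0,0,-8,0,0,0,0,0,0,-8,0,0,0,0,0,0,-8,0,0,0,0,0,0,0,0,0,0,0,0]

```text
t: 9.75
tool_pos: [0.5247, -0.0605, 0.3006]
orientation: [-0.392, 3.117, 0.0]
force: [-0.5, -0.2, 0.1]
opening: 0.0004
gripper_force: 0.0
```

```bash
python3 -c "
from h import *
rel(54,0,115)
c=cam('scene'); cv2.imwrite('pics/push.png',c['color'][110:300,130:400,::-1].repeat(2,0).repeat(2,1))"
```

```text
t 9.75 tip scale mm [ 19.9  -6.1 114.6] shift [-34.1   6.1  -0.4] turn [-0.    0.03 -0.03] F [-0.48 -0.15  0.08]
```

View pics/push.png

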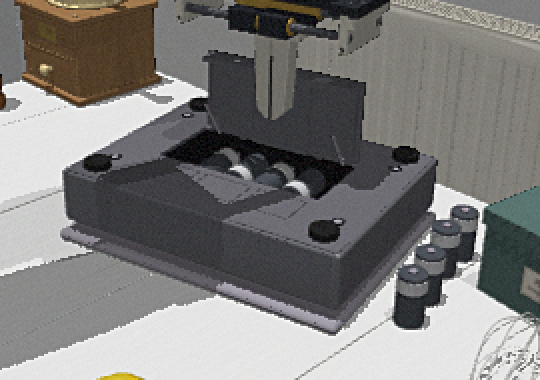

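The finger pushes the leaf at about (285,100), and the door is close to upright. I carry on gently past upright.

drive_tool:
  moves: [0,-4,0,0,0,0,0,0,-4,0,0,0,0,0,0,-4,0,0,0,0,0,0,-4,0,0,0,0,0,0,-4,0,0,0,0,0,0,-4,0,0,0,0,0,0,-4,0,0,0,0,0,0,-4,0,0,0,0,0]

```text
t: 10.6
tool_pos: [0.553, -0.0534, 0.3001]
orientation: [0.39, -3.108, 0.001]
force: [-33.2, -7.5, 20.3]
opening: 0.0006
gripper_force: 17.3
```

drive_tool:
  moves: [0,-1,0,0,0,0,0,0,0,0,0,0,0,0,0,0,0,0,0,0,0,0,0,0,0,0,0,0,0,0,0,0,0,0,0,0,0,0,0,0,0,0]

```text
t: 11.2
tool_pos: [0.5531, -0.0535, 0.3002]
orientation: [0.389, -3.107, 0.0]
force: [-28.1, -6.0, 17.2]
opening: 0.0004
gripper_force: 14.6
```

```bash
python3 -c "
from h import *
rel(54,0,115)
c=cam('scene'); cv2.imwrite('pics/push2.png',c['color'][110:300,130:400,::-1].repeat(2,0).repeat(2,1))"
```

```text
t 11.2 tip scale mm [ 47.   -6.2 114.2] shift [-7.   6.2 -0.9] turn [ 0.06 -0.62 -0.08] F [-28.09  -6.03  17.18]
```

View pics/push2.png

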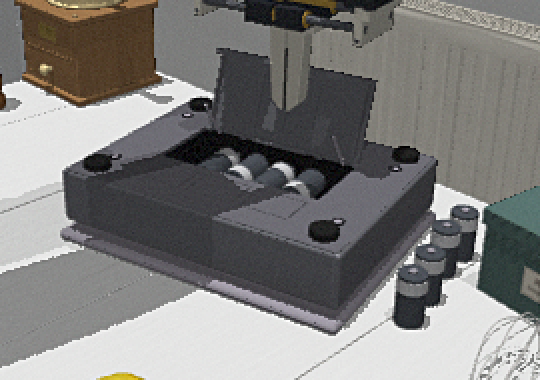

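The door is leaning back on its stop (about 33 N, within the limit). I back off and raise clear.

drive_tool:
  moves: [0,5,0,0,0,0,0,0,10,0,0,0,0,0,0,25,0,0,0,0,0,0,30,0,0,0,0,0,0,0,0,-30,0,0,0,0,0,0,-30,0,0,0,0,0,0,-30,0,0,0,0,0,0,0,0,0,0]

```text
t: 12.05
tool_pos: [0.489, -0.0701, 0.3957]
orientation: [-0.39, 3.109, -0.005]
force: [1.1, 0.0, 0.7]
opening: 0.0006
gripper_force: 0.0
```

drive_tool:
  moves: [0,0,0,0,0,0,0,0,0,0,0,0,0,0,0,0,0,0,0,0,0,0,0,0,0,0,0,0,0,0,0,0,0,0,0,0,0,0,0,0,0,0]

```text
t: 12.65
tool_pos: [0.4879, -0.0698, 0.3901]
orientation: [0.391, -3.116, -0.0]
force: [-0.8, -0.4, -0.3]
opening: 0.0001
gripper_force: 0.0
```

```bash
python3 -c "
from h import *
rel(54,0,115)
c=cam('scene'); P=(cloud(c)-C)@S*1000
m=(abs(P[...,1])<80)&(P[...,2]>90)&(P[...,2]<150)&(P[...,0]>0)&(P[...,0]<110)
q=P[m]; a=np.polyfit(q[:,2],q[:,0],1); print('door angle',np.pi/2+np.arctan(a[0]),m.sum())
cv2.imwrite('pics/end.png',c['color'][110:300,130:400,::-1].repeat(2,0).repeat(2,1))"
```

```text
t 12.65 tip scale mm [-18.2  -5.9 204.1] shift [-72.3   6.   89.1] turn [ 0.02 -0.04 -0.04] F [-0.78 -0.36 -0.28]
door angle 1.9185909813025566 2205
```

View pics/end.png

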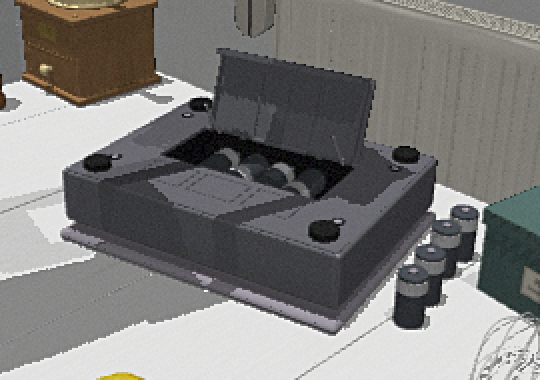

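The door rests on its stop at 1.92 rad (leaf at about (295,95)), and the four batteries at about (435,260) are still standing. The finger is clear, so I hand the job in.

```bash
python3 -c "
from plant import robot
print(robot.close_job())"
```

```text
the job is handed in; nothing more can be done
None
```

The right plate was the release. I pressed it, pushed the door back to its stop (about 1.92 rad, peak force reading about 40 N), left the batteries untouched, and handed the job in; no verdict was returned.

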